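# Clip the sample box shut in opposite-corner order

## Task

Close the sample box: fold its four hinged lid clips down over the rim and press each until it snaps fully home, in opposite-corner order (any corner first, then the one diagonally opposite, then the other two). Press gently, no harder than the snap needs, because more than 24 N cracks the box, and leave the bottle, the tube rack and the tip box where they stand.

Things in the scene. Friction and masses are not known exactly. Their poses are not given: they have to be found in the camera images.
- tray: fixed shallow metal tray, 170 x 210 x 16 mm in x, y, z; origin at the centre of its underside, z up, +x away from the robot give or take the yaw. Centred in it, axes alike, a white sample box stands on a foam pad. The pad is sunk unevenly, each time differently: clips sit up to 15 mm above or below their given heights, each its own amount, to be felt. It yields 1 mm per 12 N
- lid_nominal (a point): centre of the top of the box's grey lid (133 x 182 mm), 120 mm above the tray's origin, as it would be on an even pad; the real lid is up to 9 mm higher or lower and slants up to 0.05 rad each way. Four equal white clips are hinged on the lid, two along each long side, and fold outwards and down over its rim
- press_near (a point): midway between the two near clips' push points, pad even: tray x = -58.5, y = 0, z = 125.5 mm, level with the top face of a closed clip; push each clip at 58 mm to either side along y, straight down with shut fingers. The clip folds freely to about 0.2 rad, snaps through at about 6 to 13 N, then lies on a hard stop; over 24 N breaks it
- press_far (a point): the same for the two far clips: tray x = +58.5, y = 0, z = 125.5 mm. A clip is a plate 41.5 mm from hinge to tip, 30 mm wide along y, 5 mm thick, slick plastic, with a hook under the tip; hinge axis along tray y at x = +-33.5, z = 123 mm (pad even). Once snapped it stays shut
- clip_nl (a joint): the near left (robot's view) clip, hinged at tray x = -33.5, y = +58 mm; rad: 0 = flat and snapped home, grows as its tip rises; starts open at 0.35 to 0.7, stays where left, 0.8 at most
- clip_nr (a joint): the near right clip, hinged at tray x = -33.5, y = -58 mm; rad: 0 = flat and snapped home, grows as its tip rises; starts open at 0.35 to 0.7, stays where left, 0.8 at most
- clip_fl (a joint): the far left clip, hinged at tray x = +33.5, y = +58 mm; rad: 0 = flat and snapped home, grows as its tip rises; starts open at 0.35 to 0.7, stays where left, 0.8 at most
- clip_fr (a joint): the far right clip, hinged at tray x = +33.5, y = -58 mm; rad: 0 = flat and snapped home, grows as its tip rises; starts open at 0.35 to 0.7, stays where left, 0.8 at most
- reagent: bystander: squat glass bottle with black cap, diameter 76 mm, 85 mm high; origin at the centre of its underside
- tube_rack: bystander: small blue tube rack 75 x 75 x 66 mm with three capped tubes; origin at the centre of its underside
- tip_box: bystander: grey box with clear lid, 79 x 79 x 65 mm; origin at the centre of its underside

How it is judged:
By the outcome, as a careful person would: the job done as asked, in the order asked, and still so for the second after the job is handed in, with the robot touching nothing.
It also fails if it takes over 59 s, if anything falls off the work surface, if the arm or the gripper's body presses on something with over 40 N, if the wrist force passes 120 N, or if a joint passes its speed limit or range.

## Robot

A 6-joint arm with a two-finger parallel gripper is mounted at the origin on the work surface. World frame = base frame: x ahead of the robot, y to its left, z up, the work surface at z = 0. Lengths are in m, angles in degrees, forces in N, time in s.
With the tool pointing down it reaches from about 0.3 to 0.75 m from the base axis. Payload 8.5 kg.
Tool frame: the origin (TCP) lies midway between the tips of the shut fingers; the grasp point (between the pads) lies 19 mm behind it; z points along the fingers, y is the direction in which the jaws open and shut (so a half turn about z gives the same grasp; the last joint's range is limited). The gripper opens to 85 mm and grips with 20 to 120 N. Pads are 22 mm wide; open, the fingers measure 114 mm over their backs; the gripper's body (76 mm by 85 mm) begins 54 mm behind the grasp point. The pads swing forward as they close: fully open they stand 13 mm farther back than shut.
Start: joints at [-85.445, 21.807, 74.336, -0, 83.858, -12.336], TCP at [0.16, -0.526, 0.231] pointing down, gripper open.
Joint ranges: [-178.18, 178.18], [-50.72, 133.34], [12.68, 142.11], [-81.47, 261.47], [9.98, 163.14], [-165.26, 165.26]. Speed limits (degrees/s): [136.94, 136.94, 180, 180, 180, 180].

## Interface

Orientations are given as a 3x3 rotation matrix whose columns are the frame's x, y, z axes.
In Python, from rig import env, viewer, ticket gives the robot as it stands. The module is installed in compiled form; this text tells all that it offers.
- The arm moves only by the shell command python3 -m pendant 'ROWS' [FORCE]. ROWS is JSON, a list of rows, each a list of 3 entries, a list of its own where there are three numbers: the shift along the world's x, y, z in mm, then the turn about the world's z in rad, then the opening, from -1 (shut) to 1 (fully open). A call has 1 to 12 rows; each row shifts and turns the pose as measured when the row begins; what a row does not reach is not made up. A row lasts 1/8 s, in which the tool goes at most 62.5 mm and 10.7 degrees, less where a joint would pass 70% of its speed; a pose out of reach is approached as far as the arm can. A call with a gripper value outside its range is refused whole. The fingers move at their own pace and stop on an object; FORCE is the grip in N (left out, the last holds). Time passes only in rows, so rows that do not move let the fingers close. It gives the time, the measured TCP pose, the force and the opening at its end, in the units of the state.
- env.observe(): the state, without advancing time (a new reading comes with each control period).
- viewer.get_image(name): name is "scene" or "top" or "wrist"; returns (picture, depth): 400x640x3 uint8, red, green, blue; 400x640 float32, m along the optical axis (not along the pixel's ray), 0 where there is no reading.
- viewer.camera_params(name): a dict with "fx", "fy", "cx", "cy" (pixels), "D" ([k1, k2, p1, p2, k3] as OpenCV has them; the pictures are not rectified), "rvec" (rotation vector, rad) and "tvec" (3), from world to camera coordinates, as OpenCV has them; the wrist camera has in their place "T_tool_cam" (4x4, takes a point from camera to tool coordinates, whose origin is the TCP and whose axes are the flange's). Camera axes: x right, y down, z forward; pixel columns grow to the right and rows downward; lengths in m; the calibration is good to about 2 mm. A picture is of the moment at which its call begins: read the wrist's pose just before it. camera_params takes no time and is no camera call.
- ticket.close_job(): hands the job in, once; it reports no verdict.
The state is a dict: "time_s": time; "q": joint angles; "qvel": joint speeds; "joint_efforts": joint torques, N m; "position": TCP position; "tool_rot": TCP orientation; "ft_force": force on the tool from outside, world axes, zero at the start; "wrist_torque": the same for the moment, N m; "grip_width": finger opening in m.
Only numpy, scipy, OpenCV 4.12 (cv2) and the standard library are available. Lean on these libraries where they do the work, as an engineer would, in place of code of your own. Each camera call takes 0.05 s, during which the arm holds its last target. There are 200 camera calls.

## Working session

There is one attempt and no reset: what is moved stays moved. The work goes in short steps, Python scripts to look and compute and a shell command to move; the robot and the scene stay as the last step left them, time stands still between calls to the robot, and variables do not carry over. Pictures are saved under pics/ and viewed, about 8 in all and at most 12, crops included, and the job is handed in when it is done.

```bash
mkdir -p pics; cat > h.py <<'E'
import numpy as np,cv2
from rig import env,viewer,ticket
def world(name,img_depth,pts,T=None):
    p=viewer.camera_params(name)
    K=np.array([[p['fx'],0,p['cx']],[0,p['fy'],p['cy']],[0,0,1.]]);D=np.array(p['D'],float)
    n=cv2.undistortPoints(np.array(pts,float).reshape(-1,1,2),K,D).reshape(-1,2)
    z=np.array([img_depth[int(v),int(u)] for u,v in pts])
    c=np.c_[n*z[:,None],z]
    R=cv2.Rodrigues(np.array(p['rvec'],float))[0];t=np.array(p['tvec'],float).reshape(3)
    return (c-t)@R
E
python3 - <<'E'
from h import *
for n in ("top","scene"):
    im,d=viewer.get_image(n); np.savez(f"{n}.npz",im=im,d=d); cv2.imwrite(f"pics/{n}0.png",im[...,::-1]); print(n,viewer.camera_params(n))
s=env.observe();print(s['time_s'],s['position'],s['tool_rot'],s['ft_force'],s['grip_width'])
E
```

```text
top {'fx': 505.30807556438987, 'fy': 505.30807556438987, 'cx': 312.9641545158556, 'cy': 208.4052180532367, 'D': array([-0.06095556,  0.        ,  0.        ,  0.        ,  0.        ]), 'rvec': array([ 2.09530526, -2.14411773,  0.18067774]), 'tvec': array([0.02353544, 0.53508238, 1.40413561])}
scene {'fx': 414.21122675358345, 'fy': 414.21122675358345, 'cx': 321.34439534636095, 'cy': 204.1651181411442, 'D': array([-0.06122214,  0.        ,  0.        ,  0.        ,  0.        ]), 'rvec': array([ 1.9163272 ,  0.98664096, -0.5514153 ]), 'tvec': array([-0.29552705, -0.13694581,  1.4509017 ])}
0.1 [ 0.15975119 -0.52602503  0.23078627] [[ 9.56879263e-01  2.90485906e-01 -1.20170414e-04]
 [ 2.90485820e-01 -9.56878454e-01  1.26967072e-03]
 [ 2.53832971e-04 -1.24982939e-03 -9.99999187e-01]] [0.62927845 0.50858327 1.07946863] 0.08530267708935899
```

View pics/top0.png

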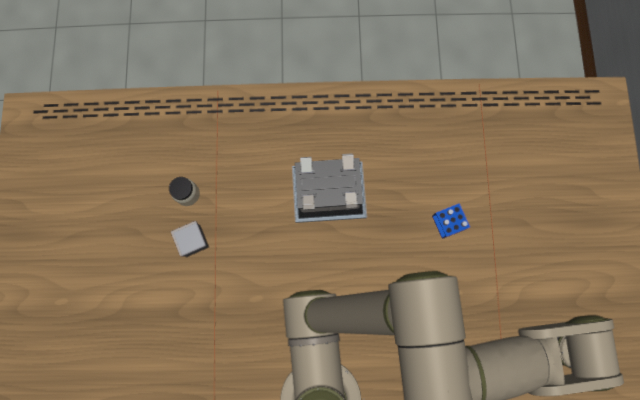

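View pics/scene0.png

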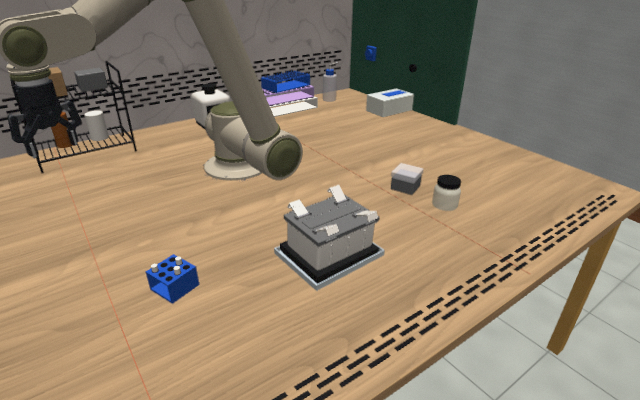

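The top view shows the tray at about (292-367, 158-221), with four clips near (306,165), (348,161), (309,202) and (351,199). The bottle, tip box and rack all stand well clear. Next, an enlarged crop.

```bash
python3 - <<'E'
from h import *
f=np.load("top.npz");im,d=f['im'],f['d']
c=cv2.resize(im[145:230,280:380],None,fx=7,fy=7,interpolation=cv2.INTER_CUBIC)
cv2.imwrite("pics/crop1.png",c[...,::-1])
vs,us=np.mgrid[145:232,280:380]
pts=np.c_[us.ravel(),vs.ravel()]
w=world("top",d,pts).reshape(87,100,3); np.save("w.npy",w)
# outline of tray: points in z 8..25mm
m=((w[...,2]>0.008)&(w[...,2]<0.2)).astype(np.uint8)
print("tray rect minAreaRect (world xy):",cv2.minAreaRect(w[m>0][:,:2].astype(np.float32)))
m2=((w[...,2]>0.1)).astype(np.uint8)
print("lid rect",cv2.minAreaRect(w[m2>0][:,:2].astype(np.float32)))
for v in range(150,224,4):print(v,[int(1000*w[v-145,u-280,2]) for u in range(290,370,3)])
E
```

```text
tray rect minAreaRect (world xy): ((0.613463282585144, -0.032515570521354675), (0.2475695163011551, 0.26808223128318787), 4.030475616455078)
lid rect ((0.4729542136192322, -0.03718787431716919), (0.4006028175354004, 0.18253928422927856), 2.377174139022827)
150 [-2, -1, -4, -1, -3, -2, 0, 0, 0, 3, -3, 1, -6, -1, -1, -1, -1, -3, -4, 0, 0, -7, 6, -4, -3, 0, -3]
154 [0, 0, 0, -4, 1, -5, -2, -4, -4, 0, -1, 1, -3, -2, -5, -4, -1, -2, 136, 135, 134, -2, -4, 2, 0, 0, -5]
158 [4, 0, -7, 4, 131, 132, 131, 0, 1, -2, -10, -9, -2, 2, 1, -2, 2, 0, 138, 140, 136, 110, 109, -1, 0, -1, 4]
162 [0, -3, 107, 108, 128, 127, 131, 108, 110, 105, 108, 105, 114, 113, 114, 108, 109, 111, 130, 128, 130, 114, 109, 11, -3, -2, -5]
166 [4, 13, 100, 108, 115, 126, 121, 102, 114, 111, 112, 112, 111, 111, 115, 112, 108, 107, 127, 122, 124, 113, 114, 118, 2, 5, 0]
170 [-3, 5, 109, 104, 115, 119, 120, 116, 113, 110, 113, 113, 107, 112, 109, 110, 113, 120, 116, 118, 117, 113, 117, 113, 3, 2, -2]
174 [0, 5, 107, 112, 105, 110, 113, 110, 107, 110, 115, 109, 110, 113, 114, 112, 111, 110, 111, 114, 115, 112, 113, 110, 14, 
[... 788 characters left out ...]
5, 119, 1, -5, 0]
202 [0, 0, 107, 113, 113, 141, 138, 139, 108, 116, 112, 110, 113, 115, 117, 115, 114, 121, 114, 137, 134, 130, 136, 115, 114, -1, -1]
206 [0, -1, 6, 111, 113, 137, 137, 134, 113, 113, 109, 110, 117, 113, 107, 109, 78, 79, 79, 130, 131, 129, 131, 28, 5, 19, -4]
210 [0, 2, 0, 26, 61, 64, 56, 51, 47, 46, 43, 38, 42, 38, 29, 24, 27, 21, 28, 31, 27, 28, 25, 36, 29, 15, -6]
214 [-2, 2, 8, 29, 27, 27, 28, 29, 27, 30, 29, 29, 24, 29, 27, 26, 26, 28, 32, 25, 24, 18, 19, 13, 0, 10, -3]
218 [0, 1, 3, 15, 5, -1, 6, -1, 5, 3, 3, -4, 0, 0, 0, 16, 11, 13, 7, 13, 14, 10, 7, 5, -5, -3, -3]
222 [0, -3, 3, -1, 5, -3, -3, -5, 1, 0, 1, -5, -1, -3, 0, -5, 0, -8, 1, -2, -4, -4, -2, -5, 1, -2, -3]
```

View pics/crop1.png

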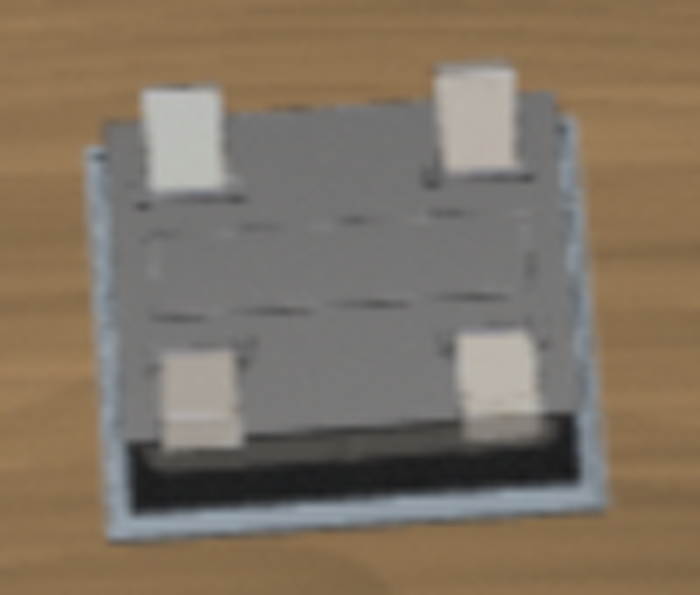

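The crop shows lid corners at FL (107,123), FR (553,95), NR (575,412) and NL (127,440). The near tray corners are at (112,540) and (606,508). All four clips are open.

```bash
python3 - <<'E'
from h import *
w=np.load("w.npy").reshape(-1,3)
p=viewer.camera_params("top");K=np.array([[p['fx'],0,p['cx']],[0,p['fy'],p['cy']],[0,0,1.]])
R=cv2.Rodrigues(p['rvec'])[0];C=-R.T@p['tvec']
def ray(c):
    c=(np.array(c,float)+.5)/7-.5+[280,145]
    n=cv2.undistortPoints(c.reshape(-1,1,2),K,p['D']).reshape(-1,2)
    return np.c_[n,np.ones(len(n))]@R
W=np.load("w.npy")
lid=W[165-145:205-145,315-280:340-280].reshape(-1,3)
lid2=np.vstack([lid,W[174-145:192-145,298-280:359-280].reshape(-1,3)]);lid2=lid2[(lid2[:,2]>.1)&(lid2[:,2]<.124)]
A=np.c_[lid2[:,:2],np.ones(len(lid2))];co=np.linalg.lstsq(A,lid2[:,2],rcond=None)[0];print("plane",co)
r=ray([(107,123),(553,95),(575,412),(127,440)])
t=(co[0]*C[0]+co[1]*C[1]+co[2]-C[2])/(r[:,2]-co[0]*r[:,0]-co[1]*r[:,1])
L=C+t[:,None]*r;print("lid FL FR NR NL\n",(L*1000).round(1));c=L.mean(0)
print("centre",c, "lens",[np.linalg.norm(L[i]-L[i-1])*1000 for i in range(4)])
r=ray([(112,540),(606,508)]);T=C+((.016-C[2])/r[:,2])[:,None]*r;print("tray near corners",T*1000)
def yaw(a,b):v=a-b;return np.arctan2(-v[0],v[1])
print("yaws",yaw(L[0],L[1]),yaw(L[3],L[2]),yaw(T[0],T[1]))
y=np.mean([yaw(L[0],L[1]),yaw(L[3],L[2]),yaw(T[0],T[1])])
ex=np.array([np.cos(y),np.sin(y)]);ey=np.array([-ex[1],ex[0]])
tc=T.mean(0)[:2]+ex*.085;print("tray centre",tc)
for base,nm in((c[:2],"lid"),(tc,"tray")):
  for n,a,b in(("nl",-1,1),("nr",-1,-1),("fl",1,1),("fr",1,-1)):
    q=base+a*ex*.0585+b*ey*.058
    print(nm,n,(q*1000).round(1),"lid z there",round(1000*(co[0]*q[0]+co[1]*q[1]+co[2]),1))
# clip profiles
for n,a,b in(("nl",-1,1),("nr",-1,-1),("fl",1,1),("fr",1,-1)):
    l=(w[:,:2]-c[:2])@np.c_[ex,ey];m=(w[:,2]>.1)&(abs(l[:,1]-b*.058)<.009)
    print(n,[(s,round(1000*np.median(w[m&(abs(a*l[:,0]*1000-s)<3)][:,2]),0)) for s in range(30,80,6) if (m&(abs(a*l[:,0]*1000-s)<3)).any()])
s=env.observe();print("tool yaw",np.arctan2(s['tool_rot'][1][0],s['tool_rot'][0][0]),"tray yaw",y)
E
```

```text
plane [-0.02337201 -0.03094244  0.12640097]
lid FL FR NR NL
 [[ 657.6   58.5  109.2]
 [ 663.1 -120.   114.6]
 [ 533.4 -123.4  117.8]
 [ 527.5   52.4  112.4]]
centre [ 0.59540167 -0.03313816  0.11351061] lens [np.float64(130.23392860105122), np.float64(178.7052852941492), np.float64(129.77105457367523), np.float64(176.00485685395086)]
tray near corners [[ 503.21201366   63.38684517   16.        ]
 [ 511.77974131 -143.69945336   16.        ]]
yaws 0.030831198002636197 0.03336513570193994 0.0413491586049537
tray centre [ 0.59244328 -0.03716647]
lid nl [534.9  22.8] lid z there 113.2
lid nr [539.  -93.2] lid z there 116.7
lid fl [651.8  26.9] lid z there 110.3
lid fr [655.9 -89. ] lid z there 113.8
tray nl [531.9  18.7] lid z there 113.4
tray nr [536.  -97.2] lid z there 116.9
tray fl [648.9  22.9] lid z there 110.5
tray fr [652.9 -93.1] lid z there 114.0
nl [(30, np.float64(114.0)), (36, np.float64(121.0)), (42, np.float64(126.0)), (48, np.float64(132.0)), (54, np.float64(138.0)), (60, np.float64(141.0)), (66, np.float64(141.0)), (72, np.float64(134.0))]
nr [(30, np.float64(118.0)), (36, np.float64(122.0)), (42, np.float64(125.0)), (48, np.float64(129.0)), (54, np.float64(135.0)), (60, np.float64(136.0)), (66, np.float64(138.0)), (72, np.float64(131.0)), (78, np.float64(127.0))]
fl [(30, np.float64(112.0)), (36, np.float64(117.0)), (42, np.float64(120.0)), (48, np.float64(124.0)), (54, np.float64(125.0)), (60, np.float64(129.0)), (66, np.float64(131.0)), (72, np.float64(129.0))]
fr [(30, np.float64(116.0)), (36, np.float64(120.0)), (42, np.float64(123.0)), (48, np.float64(129.0)), (54, np.float64(132.0)), (60, np.float64(136.0)), (66, np.float64(139.0)), (72, np.float64(135.0))]
tool yaw 0.294734521618469 tray yaw 0.03518183076984328
```

```bash
python3 -m pendant '[[[38,43,-3],-0.026,-1],[[38,43,-3],-0.026,-1],[[38,43,-3],-0.026,-1],[[38,43,-3],-0.026,-1],[[38,43,-3],-0.026,-1],[[38,43,-3],-0.026,-1],[[38,43,-3],-0.026,-1],[[38,43,-3],-0.026,-1],[[38,43,-3],-0.026,-1],[[38,43,-3],-0.026,-1],[[0,0,0],0,-1],[[0,0,0],0,-1]]' 20
```

```text
time_s: 1.6
position: [0.5476, -0.0799, 0.1958]
tool_rot: [[1.0, 0.024, -0.003], [0.024, -1.0, 0.005], [-0.003, -0.005, -1.0]]
ft_force: [-0.1, 0.4, -0.7]
grip_width: -0.0001
```

```bash
python3 -m pendant '[[[-9.5,-14,0],0.01,-1],[[0,0,0],0,-1],[[0,0,-20],0,-1],[[0,0,-20],0,-1],[[0,0,0],0,-1],[[0,0,0],0,-1]]'
```

```text
time_s: 2.35
position: [0.5366, -0.0977, 0.1566]
tool_rot: [[1.0, 0.026, -0.001], [0.026, -1.0, 0.005], [-0.001, -0.005, -1.0]]
ft_force: [0.7, 0.7, 0.5]
grip_width: -0.0
```

Clip top is about 138 mm near its tip. I'll go down slowly, feeling as I go.

```bash
python3 -m pendant '[[[1.5,3,-5],0,-1],[[0,0,-4],0,-1],[[0,0,-4],0,-1],[[0,0,-3],0,-1],[[0,0,-3],0,-1],[[0,0,0],0,-1]]'; python3 -m pendant '[[[0,0,-1.5],0,-1],[[0,0,-1.5],0,-1],[[0,0,-1.5],0,-1],[[0,0,0],0,-1]]'
```

```text
time_s: 3.1
position: [0.5387, -0.0947, 0.1377]
tool_rot: [[1.0, 0.026, 0.001], [0.026, -1.0, 0.004], [0.001, -0.004, -1.0]]
ft_force: [-0.5, 0.4, -0.0]
grip_width: -0.0001
time_s: 3.6
position: [0.5388, -0.0947, 0.1332]
tool_rot: [[1.0, 0.026, 0.002], [0.026, -1.0, 0.004], [0.002, -0.004, -1.0]]
ft_force: [0.6, -0.1, 0.2]
grip_width: 0.0002
```

```bash
for i in 1 2; do python3 -m pendant '[[[0,0,-1],0,-1],[[0,0,-1],0,-1],[[0,0,0],0,-1]]' | grep -E 'pos|ft_'; done
```

```text
position: [0.5388, -0.0947, 0.1311]
ft_force: [0.2, -0.5, 0.8]
position: [0.5391, -0.095, 0.1295]
ft_force: [0.8, 0.8, 2.6]
```

```bash
python3 -m pendant '[[[0,0,-1],0,-1],[[0,0,0],0,-1]]' | grep -E 'pos|ft_';python3 -m pendant '[[[0,0,-0.5],0,-1],[[0,0,0],0,-1]]' | grep -E 'pos|ft_'
```

```text
position: [0.5393, -0.0951, 0.1289]
ft_force: [-1.1, -0.0, 4.1]
position: [0.5393, -0.0952, 0.1287]
ft_force: [-1.4, 0.3, 5.9]
```

```bash
python3 -m pendant '[[[0,0,-0.5],0,-1],[[0,0,0],0,-1]]' | grep -E 'pos|ft_';python3 -m pendant '[[[0,0,-0.5],0,-1],[[0,0,0],0,-1]]' | grep -E 'pos|ft_'
```

```text
position: [0.5394, -0.0953, 0.1284]
ft_force: [-0.5, 0.1, 4.9]
position: [0.5395, -0.0953, 0.1282]
ft_force: [-1.0, -0.4, 4.2]
```

```bash
python3 -m pendant '[[[0,0,-1],0,-1]]' | grep -E 'pos|ft_';python3 -m pendant '[[[0,0,-1],0,-1]]' | grep -E 'pos|ft_';python3 -m pendant '[[[0,0,-1.2],0,-1]]' | grep -E 'pos|ft_'
```

```text
position: [0.5395, -0.0954, 0.1275]
ft_force: [-1.3, -0.3, 7.7]
position: [0.5396, -0.0955, 0.1268]
ft_force: [-1.4, -1.7, 8.7]
position: [0.5397, -0.0956, 0.126]
ft_force: [-2.1, -0.5, 6.4]
```

```bash
python3 -m pendant '[[[0,0,-1],0,-1]]' | grep -E 'pos|ft_';python3 -m pendant '[[[0,0,-1],0,-1]]' | grep -E 'pos|ft_';python3 -m pendant '[[[0,0,-1],0,-1]]' | grep -E 'pos|ft_'
```

```text
position: [0.5396, -0.0956, 0.1252]
ft_force: [-1.0, -1.0, 5.2]
position: [0.5396, -0.0954, 0.124]
ft_force: [0.6, 0.7, -0.4]
position: [0.5394, -0.0953, 0.1225]
ft_force: [-0.3, -0.3, 0.3]
```

```bash
python3 -m pendant '[[[0,0,-1],0,-1]]' | grep -E 'pos|ft_';python3 -m pendant '[[[0,0,-0.7],0,-1]]' | grep -E 'pos|ft_';python3 -m pendant '[[[0,0,-0.5],0,-1]]' | grep -E 'pos|ft_'
```

```text
position: [0.5393, -0.0954, 0.1213]
ft_force: [-2.2, -1.0, 5.7]
position: [0.5393, -0.0959, 0.1209]
ft_force: [-2.2, -1.4, 6.3]
position: [0.5393, -0.0962, 0.1208]
ft_force: [-1.5, -1.4, 6.5]
```

```bash
python3 -m pendant '[[[0,0,-1],0,-1]]' | grep -E 'pos|ft_'; python3 -m pendant '[[[0,0,10],0,-1],[[0,0,20],0,-1],[[0,0,20],0,-1],[[0,0,10],0,-1],[[28,30,0],0,-1],[[28,30,0],0,-1],[[28,30,0],0,-1],[[20,25,0],0,-1],[[0,0,0],0,-1],[[0,0,0],0,-1]]'
```

```text
position: [0.5393, -0.0965, 0.1204]
ft_force: [-4.3, -0.7, 8.7]
time_s: 7.85
position: [0.6452, 0.0221, 0.1814]
tool_rot: [[1.0, 0.024, 0.002], [0.024, -1.0, 0.0], [0.002, -0.0, -1.0]]
ft_force: [-0.3, -0.3, 0.3]
grip_width: -0.0006
```

```bash
python3 -m pendant '[[[5.5,3.5,-10],0.01,-1],[[0,0,-15],0,-1],[[0,0,-12],0,-1],[[0,0,-6],0,-1],[[0,0,-3],0,-1],[[0,0,0],0,-1]]' | grep -E 'pos|ft_';python3 -m pendant '[[[0,0,-1.5],0,-1],[[0,0,-1.5],0,-1],[[0,0,-1.5],0,-1],[[0,0,-1],0,-1]]' | grep -E 'pos|ft_'
```

```text
position: [0.6496, 0.0236, 0.1315]
ft_force: [0.3, 0.1, 0.4]
position: [0.6501, 0.0236, 0.1269]
ft_force: [-1.0, -0.1, 0.2]
```

```bash
python3 -m pendant '[[[0.5,1,-1],0,-1],[[0,0,-1],0,-1]]' | grep -E 'pos|ft_';python3 -m pendant '[[[0,0,-1],0,-1],[[0,0,-1],0,-1]]' | grep -E 'pos|ft_'; python3 -m pendant '[[[0,0,-1],0,-1]]' | grep -E 'pos|ft_'
```

```text
position: [0.6507, 0.0246, 0.1248]
ft_force: [1.0, -0.2, 0.4]
position: [0.6508, 0.0246, 0.1227]
ft_force: [1.1, -0.5, 0.1]
position: [0.6509, 0.0247, 0.1218]
ft_force: [1.2, 0.4, 3.0]
```

```bash
python3 -m pendant '[[[0,0,-1],0,-1]]' | grep -E 'pos|ft_';python3 -m pendant '[[[0,0,-1],0,-1]]' | grep -E 'pos|ft_'; python3 -m pendant '[[[0,0,-1],0,-1]]' | grep -E 'pos|ft_'
```

```text
position: [0.6513, 0.0248, 0.1213]
ft_force: [0.5, -0.2, 3.7]
position: [0.6516, 0.0248, 0.1208]
ft_force: [0.4, -0.1, 5.1]
position: [0.652, 0.0249, 0.1203]
ft_force: [-0.1, 1.7, 5.3]
```

```bash
python3 -m pendant '[[[0,0,-1],0,-1]]' | grep -E 'pos|ft_';python3 -m pendant '[[[0,0,-1],0,-1]]' | grep -E 'pos|ft_'; python3 -m pendant '[[[0,0,-1],0,-1]]' | grep -E 'pos|ft_'
```

```text
position: [0.6523, 0.025, 0.1199]
ft_force: [0.5, 0.6, 5.8]
position: [0.6526, 0.0251, 0.1196]
ft_force: [0.5, 1.3, 7.1]
position: [0.6528, 0.0251, 0.1193]
ft_force: [0.6, 0.8, 5.7]
```

Progress is slow, so I'll use slightly larger shifts and hold x and y.

```bash
python3 -m pendant '[[[-0.5,0,-1.5],0,-1]]' | grep -E 'pos|ft_';python3 -m pendant '[[[-0.5,0,-1.5],0,-1]]' | grep -E 'pos|ft_'; python3 -m pendant '[[[-0.5,0,-1.5],0,-1]]' | grep -E 'pos|ft_'
```

```text
position: [0.6528, 0.0251, 0.1187]
ft_force: [-0.2, 2.1, 7.1]
position: [0.6528, 0.0252, 0.1181]
ft_force: [0.9, 1.9, 7.4]
position: [0.6527, 0.0252, 0.1174]
ft_force: [0.9, -0.9, 4.7]
```

```bash
python3 -m pendant '[[[0,0,-1],0,-1]]' | grep -E 'pos|ft_';python3 -m pendant '[[[0,0,-1],0,-1]]' | grep -E 'pos|ft_'; python3 -m pendant '[[[0,0,-1],0,-1]]' | grep -E 'pos|ft_'; python3 -m pendant '[[[0,0,-1],0,-1]]' | grep -E 'pos|ft_'
```

```text
position: [0.6526, 0.025, 0.1166]
ft_force: [-1.1, -0.9, 0.7]
position: [0.6523, 0.025, 0.1152]
ft_force: [0.2, 1.2, 3.0]
position: [0.6526, 0.0251, 0.1144]
ft_force: [1.1, 1.2, 6.0]
position: [0.6531, 0.0253, 0.114]
ft_force: [0.0, 1.3, 7.1]
```

```bash
python3 -m pendant '[[[0,0,-1.2],0,-1]]' | grep -E 'pos|ft_'; python3 -m pendant '[[[0,0,10],0,-1],[[0,0,20],0,-1],[[0,0,20],0,-1],[[0,0,15],0,-1],[[-30,-1,0],0,-1],[[-30,-1,0],0,-1],[[-30,-1,0],0,-1],[[-22,0,0],0,-1],[[0,0,0],0,-1],[[0,0,0],0,-1]]' | grep -E 'pos|ft_|time'; python3 - <<'E'
from h import *
im,d=viewer.get_image("scene");c=cv2.resize(im[175:290,265:395],None,fx=5,fy=5,interpolation=cv2.INTER_CUBIC);cv2.imwrite("pics/s1.png",c[...,::-1])
E
```

```text
position: [0.6536, 0.0255, 0.1136]
ft_force: [-0.2, 1.4, 8.2]
time_s: 12.72
position: [0.5375, 0.022, 0.1802]
ft_force: [0.4, 0.8, 0.5]
```

View pics/s1.png

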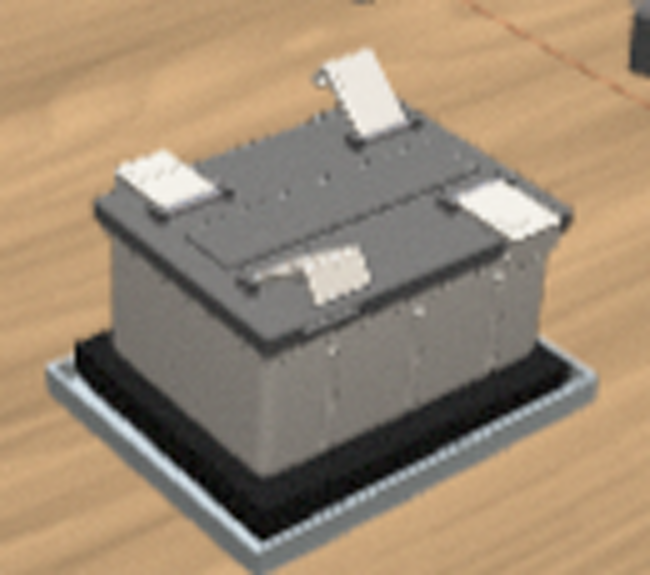

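Near-right (165,180) and far-left (505,210) lie flat. Near-left (365,95) and far-right (335,275) are still open. Near-left is next.

```bash
python3 -m pendant '[[[-2,0.5,-15],0,-1],[[0,0,-14],0,-1],[[0,0,-5],0,-1],[[0,0,0],0,-1]]' | grep -E 'pos|ft_';python3 -m pendant '[[[0,0,-2],0,-1],[[0,0,-2],0,-1],[[0,0,-2],0,-1],[[0,0,-2],0,-1]]' | grep -E 'pos|ft_';python3 -m pendant '[[[0,0,-2],0,-1],[[0,0,-2],0,-1],[[0,0,-1],0,-1]]' | grep -E 'pos|ft_'
```

```text
position: [0.5376, 0.0223, 0.1444]
ft_force: [-0.3, 0.7, 0.0]
position: [0.5385, 0.0222, 0.1371]
ft_force: [-0.3, -0.3, -0.6]
position: [0.5384, 0.0221, 0.1317]
ft_force: [0.6, 0.6, 0.1]
```

```bash
python3 -m pendant '[[[-2,0,-1.5],0,-1],[[0,0,-1],0,-1]]' | grep -E 'pos|ft_';python3 -m pendant '[[[-0.3,0,-1],0,-1],[[0,0,-1],0,-1]]' | grep -E 'pos|ft_';python3 -m pendant '[[[0,0,-1],0,-1]]' | grep -E 'pos|ft_';python3 -m pendant '[[[0,0,-1],0,-1]]' | grep -E 'pos|ft_'
```

```text
position: [0.5363, 0.0222, 0.129]
ft_force: [0.2, -0.3, 0.5]
position: [0.5359, 0.0222, 0.127]
ft_force: [-0.2, -0.5, 0.6]
position: [0.5359, 0.0222, 0.126]
ft_force: [-0.1, 0.4, 3.3]
position: [0.536, 0.0222, 0.1252]
ft_force: [-1.2, 0.6, 4.2]
```

```bash
python3 -m pendant '[[[0,0,-1.3],0,-1]]' | grep -E 'pos|ft_';python3 -m pendant '[[[0,0,-1.3],0,-1]]' | grep -E 'pos|ft_';python3 -m pendant '[[[0,0,-1.3],0,-1]]' | grep -E 'pos|ft_'
```

```text
position: [0.5362, 0.0223, 0.1243]
ft_force: [-1.3, 0.7, 6.3]
position: [0.5364, 0.0224, 0.1235]
ft_force: [-1.4, 1.1, 7.7]
position: [0.5366, 0.0224, 0.1228]
ft_force: [-1.1, 0.8, 7.9]
```

```bash
python3 -m pendant '[[[0,0,-1.3],0,-1]]' | grep -E 'pos|ft_';python3 -m pendant '[[[0,0,-1.3],0,-1]]' | grep -E 'pos|ft_'
```

```text
position: [0.5368, 0.0225, 0.1221]
ft_force: [-1.8, 0.5, 7.2]
position: [0.5369, 0.0224, 0.1213]
ft_force: [-1.7, -1.0, 4.3]
```

```bash
python3 -m pendant '[[[0,0,-1],0,-1]]' | grep -E 'pos|ft_';python3 -m pendant '[[[0,0,-1],0,-1]]' | grep -E 'pos|ft_';python3 -m pendant '[[[0,0,-1],0,-1]]' | grep -E 'pos|ft_';python3 -m pendant '[[[0,0,-1],0,-1]]' | grep -E 'pos|ft_'
```

```text
position: [0.5369, 0.0223, 0.1202]
ft_force: [0.5, 0.0, 0.2]
position: [0.5368, 0.0223, 0.1189]
ft_force: [-0.6, 0.4, 1.1]
position: [0.5366, 0.0225, 0.1178]
ft_force: [-2.0, 1.3, 6.8]
position: [0.5365, 0.0228, 0.1171]
ft_force: [-2.9, 2.5, 8.6]
```

```bash
python3 -m pendant '[[[0,0,10],0,-1],[[0,0,20],0,-1],[[0,0,20],0,-1],[[0,0,10],0,-1],[[30,-30,0],0,-1],[[30,-30,0],0,-1],[[30,-30,0],0,-1],[[20,-20,0],0,-1],[[0,0,0],0,-1],[[0,0,0],0,-1]]' | grep -E 'pos|ft_|time'
```

```text
time_s: 17.27
position: [0.6485, -0.0902, 0.1786]
ft_force: [0.3, -0.7, 0.1]
```

```bash
python3 -m pendant '[[[6,0,-15],0,-1],[[0,0,-14],0,-1],[[0,0,-5],0,-1],[[0,0,0],0,-1]]' | grep -E 'pos|ft_';python3 -m pendant '[[[0,0,-2],0,-1],[[0,0,-2],0,-1],[[0,0,-2],0,-1],[[0,0,-1],0,-1]]' | grep -E 'pos|ft_';python3 -m pendant '[[[0,0,-1.5],0,-1],[[0,0,-1.5],0,-1],[[0,0,-1.5],0,-1]]' | grep -E 'pos|ft_'
```

```text
position: [0.6534, -0.088, 0.1417]
ft_force: [-0.4, -0.2, 0.7]
position: [0.6538, -0.0882, 0.1355]
ft_force: [-0.2, 0.6, 1.4]
position: [0.6539, -0.0882, 0.1309]
ft_force: [-0.0, 0.6, 1.4]
```

```bash
python3 -m pendant '[[[0,-0.8,-1.5],0,-1],[[0,0,-1],0,-1]]' | grep -E 'pos|ft_';python3 -m pendant '[[[0,0,-1],0,-1],[[0,0,-1],0,-1]]' | grep -E 'pos|ft_';python3 -m pendant '[[[0,0,-1],0,-1]]' | grep -E 'pos|ft_';python3 -m pendant '[[[0,0,-1],0,-1]]' | grep -E 'pos|ft_'
```

```text
position: [0.6539, -0.0891, 0.1282]
ft_force: [1.2, 0.2, 0.8]
position: [0.654, -0.0891, 0.1261]
ft_force: [0.7, 1.1, 0.7]
position: [0.6541, -0.0891, 0.1251]
ft_force: [1.4, 0.2, 1.5]
position: [0.6543, -0.0893, 0.1244]
ft_force: [1.4, -0.4, 3.9]
```

```bash
python3 -m pendant '[[[-0.3,0,-1.3],0,-1]]' | grep -E 'pos|ft_';python3 -m pendant '[[[-0.3,0,-1.3],0,-1]]' | grep -E 'pos|ft_';python3 -m pendant '[[[-0.3,0,-1.3],0,-1]]' | grep -E 'pos|ft_'
```

```text
position: [0.6546, -0.0895, 0.1238]
ft_force: [0.7, -0.8, 5.1]
position: [0.6549, -0.0898, 0.1232]
ft_force: [1.8, -0.7, 5.8]
position: [0.6552, -0.09, 0.1229]
ft_force: [1.3, -0.7, 6.7]
```

```bash
python3 -m pendant '[[[-0.3,0,-1.4],0,-1]]' | grep -E 'pos|ft_';python3 -m pendant '[[[-0.3,0,-1.4],0,-1]]' | grep -E 'pos|ft_';python3 -m pendant '[[[-0.3,0,-1.2],0,-1]]' | grep -E 'pos|ft_'
```

```text
position: [0.6555, -0.0901, 0.1224]
ft_force: [-0.4, -0.8, 6.2]
position: [0.6557, -0.0902, 0.1221]
ft_force: [-0.3, -0.3, 7.7]
position: [0.6559, -0.0903, 0.122]
ft_force: [0.3, 0.9, 7.3]
```

```bash
python3 -m pendant '[[[-0.5,0,-1.7],0,-1]]' | grep -E 'pos|ft_';python3 -m pendant '[[[-0.5,0,-1.7],0,-1]]' | grep -E 'pos|ft_';python3 -m pendant '[[[-0.5,0,-1.7],0,-1]]' | grep -E 'pos|ft_'
```

```text
position: [0.656, -0.0903, 0.1215]
ft_force: [0.7, 0.1, 8.2]
position: [0.6561, -0.0904, 0.121]
ft_force: [-0.3, 0.1, 7.7]
position: [0.6561, -0.0904, 0.1204]
ft_force: [-0.9, 1.2, 7.0]
```

```bash
python3 -m pendant '[[[-0.3,0,-1.2],0,-1]]' | grep -E 'pos|ft_';python3 -m pendant '[[[0,0,-1],0,-1]]' | grep -E 'pos|ft_';python3 -m pendant '[[[0,0,-1],0,-1]]' | grep -E 'pos|ft_'
```

```text
position: [0.6561, -0.0902, 0.12]
ft_force: [-0.5, 0.8, 5.6]
position: [0.6559, -0.09, 0.1192]
ft_force: [-0.2, 1.0, 2.4]
position: [0.6561, -0.0902, 0.1183]
ft_force: [1.4, -1.6, 4.2]
```

```bash
python3 -m pendant '[[[-0.3,0,-1.2],0,-1]]' | grep -E 'pos|ft_';python3 -m pendant '[[[-0.3,0,-1.2],0,-1]]' | grep -E 'pos|ft_';python3 -m pendant '[[[-0.3,0,-1.2],0,-1]]' | grep -E 'pos|ft_'
```

```text
position: [0.6564, -0.0905, 0.1176]
ft_force: [1.7, -1.8, 7.1]
position: [0.6567, -0.0909, 0.1172]
ft_force: [1.8, -0.7, 7.2]
position: [0.657, -0.0911, 0.117]
ft_force: [0.5, 0.3, 7.7]
```

```bash
python3 -m pendant '[[[0,0,10],0,-1],[[0,0,30],0,-1],[[0,0,40],0,-1],[[-30,-40,20],0,-1],[[-30,-40,0],0,-1],[[-30,-40,0],0,-1],[[-30,-40,0],0,-1],[[-30,-40,0],0,-1],[[0,0,0],0,-1],[[0,0,0],0,-1]]' | grep -E 'pos|ft_|time'; python3 - <<'E'
from h import *
im,d=viewer.get_image("scene");c=cv2.resize(im[175:290,265:395],None,fx=5,fy=5,interpolation=cv2.INTER_CUBIC)
t,d=viewer.get_image("top");e=cv2.resize(t[150:265,150:480],None,fx=1.97,fy=1.97)
cv2.imwrite("pics/s2.png",c[...,::-1]);cv2.imwrite("pics/t2.png",e[...,::-1])
o=np.load("top.npz")['im']
for n,(a,b,x,y) in dict(bottle=(165,205,165,205),tip=(218,260,165,212),rack=(200,242,428,474)).items(): print(n,np.abs(t[a:b,x:y].astype(int)-o[a:b,x:y]).mean())
E
```

```text
time_s: 22.52
position: [0.4995, -0.2946, 0.2183]
ft_force: [0.2, 1.0, -0.4]
bottle 1.241875
tip 1.466565349544073
rack 37.21808143547274
```

View pics/s2.png

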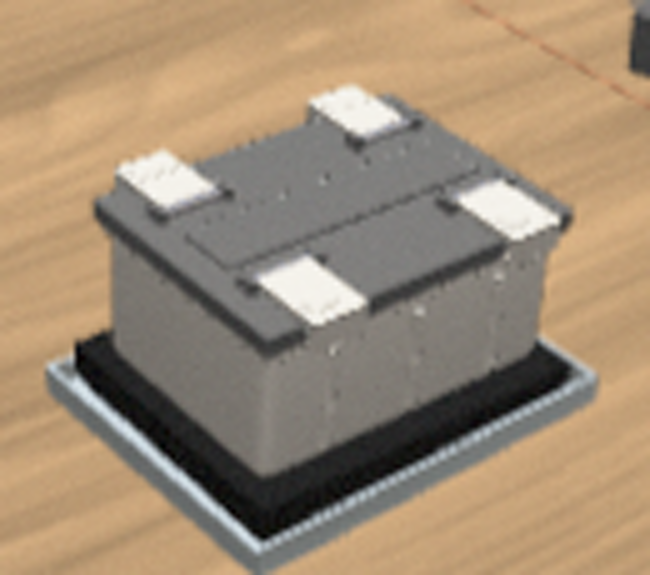

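View pics/t2.png

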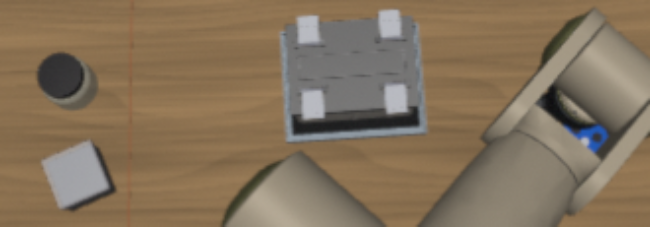

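All four clips lie flat: (165,185), (360,112), (505,210) and (310,290). The bottle and tip box are unchanged. The arm hides the rack from above, so I'll compare it in the scene view before handing in.

```bash
python3 - <<'E'
from h import *
o=np.load("scene.npz")['im'];im,_=viewer.get_image("scene")
print("rack diff",np.abs(im[250:304,144:202].astype(int)-o[250:304,144:202]).mean(), env.observe()['ft_force'])
cv2.imwrite("pics/s3.png",im[...,::-1])
E
```

```text
rack diff 4.4315666240953595 [-0.10902199 -0.1403101  -0.06261965]
```

View pics/s3.png

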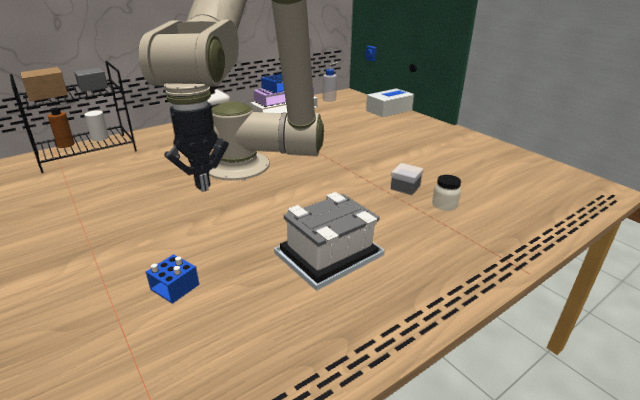

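The rack still stands at (172,277), the box is shut, and the gripper hangs free at (203,185).

```bash
python3 -c "
from rig import ticket
print(ticket.close_job())"
```

```text
the job is handed in; nothing more can be done
None
```

The sample box is closed: I folded down and snapped all four lid clips in opposite-corner order, near-right, far-left, near-left, then far-right.

- **Pressing:** each clip's force rose to about 7.5–9 N, fell away as it snapped, then rose again on the hard stop. The highest reading was about 9 N, well under the 24 N limit. Readings came only at the end of each move call, so a brief peak in between could have been missed.
- **Final look:** the last pictures show all four clips flat. The bottle and tip box match the first top image closely.
- **Check that disagreed:** the rack's spot in the top image differed a lot, because the arm was in the way. In the scene view the rack stands where it did at the start, with a small leftover image difference (4.4 grey levels) that I didn't trace.
- **Hand-in:** I handed in at about 23 s of the 59 s allowed, with the gripper clear of everything and the wrist force near zero. No verdict is reported.

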